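# Centre-punch the scribed hole centre on a plate in the angle vise

### The job

Take the automatic centre punch out of the wooden punch block and centre-punch the scribed cross on the plate clamped in the tilted vise: point on the cross, punch square to the plate, pushed until its spring end goes fully in and clicks. Then stand the punch back in an empty hole of the block, point down and fully home, without disturbing the other tools, the oil bottle or the lamp.

Things in the scene. Friction and masses are not known exactly. Their poses are not given: they have to be found in the camera images.
- punch: automatic centre punch, plain steel, 130 mm long, standing point down in one of the block's holes. Origin at its point (spring end out), z axis along the punch towards the cap. Spring end 5 mm thick from 0 to 10 mm, nose cone to 20 mm, round barrel 14 mm thick from 20 to 104 mm (knurled at 62 to 96 mm), cap 16 mm thick from 108 to 130 mm with a bevelled top. about 110 g. It is the one with a cap; 75 mm stands out of the block
- punch_tip (a joint): how far the punch's spring end is pushed in: 0 out, 0.009 m fully in. It starts to yield at 3 N and resists evenly more, up to 14 N fully in; it clicks at the end of the travel (the last 1 mm) and springs out again by itself
- punch_point (a point): the point of the punch's spring end itself (moves into the punch as it is pushed)
- cross (a point): the scribed cross, on the upper face of the dark steel flange plate (70 x 95 x 8 mm) in the vise, at the one corner that has no drilled hole. z axis square to the plate, out of it; x axis up the slope, y along the vise jaws. The plate is tilted 22 to 36 degrees, lower side towards the vise's screw handle, and is locked there. Its face stands 4 mm above the jaws; the cross is 12 mm from the plate's x edge and 13.5 mm from its y edge
- vise: grey angle vise bolted down, base 180 x 105 mm (x, y), 145 mm over its lugs. Origin at the centre of the underside, z up, x from the screw handle to the raised end; highest point below 175 mm. The handle reaches to x = -140 mm
- punch_block: inclined hardwood block, 60 x 165 x 65 mm (x, y, z), fixed on a base board 115 x 180 x 12 mm. Origin at the centre of its sloping underside; z axis along the holes, outwards, 25 degrees from upright. Four blind holes, 17 mm wide, at x = 0, y = -60, -20, 20 and 60 mm; hole floors at z = 10 mm, mouths at z = 65 mm. Three hold the punch, the drift and the chisel in any order, the hole at y = 20 mm is always empty. Tools lean loosely in the holes, up to 5 degrees
- drift: tapered steel drift standing in the block, 13 mm thick, 110 mm long, plain rounded top; origin at its lower end, z along it upwards. Leave in place
- chisel: cold chisel standing in the block, eight-sided bar 13 mm thick, 148 mm long; origin at its edge (lower end), z along it upwards. Leave in place
- oil_bottle: grey plastic oil bottle standing beside the vise, 48 mm wide, 130 mm high; origin at the centre of its foot. Leave in place
- square: small steel engineer's square lying on the bench between vise and block: stock 16 x 75 x 13 mm along y, thin blade 100 mm long towards its -x; origin under the middle of the stock. Leave in place
- lamp: bench lamp standing still beside the vise on its +y side: round foot 84 mm wide, gooseneck rising to 345 mm, shade 66 mm wide, centred about 30 mm in x and 55 mm in y from the foot's centre on the negative sides (lamp frame), at 265 to 345 mm height. Origin at the centre of the foot, z up. Do not bump it
There are look-alikes about, which are no part of the job. What is shaped like the punch but orange is not meant.

How it is judged:
By the outcome, as a careful person would: the job done as asked, in the order asked, and still so for the second after the job is handed in, with the robot touching nothing.
It also fails if it takes over 64 s, if anything falls off the work surface, if the arm or the gripper's body presses on something with over 40 N, if the wrist force passes 120 N, or if a joint passes its speed limit or range.

### The arm

A 6-joint arm with a two-finger parallel gripper is mounted at the origin on the work surface. World frame = base frame: x ahead of the robot, y to its left, z up, the work surface at z = 0. Lengths are in m, angles in rad, forces in N, time in s.
With the tool pointing down it reaches from about 0.35 to 0.925 m from the base axis. Payload 6.4 kg.
Tool frame: the origin (TCP) lies at the centre of the arm's flange, where the gripper is bolted on; the fingertips stand 199 mm ahead of it and the grasp point (between the pads) lies 180 mm ahead of it; z points along the fingers, y is the line along which they close (so a half turn about z gives the same grasp; the last joint's range is limited). The gripper opens to 94 mm and grips with 3 to 60 N. Pads are 16 mm wide; open, the fingers measure 119 mm over their backs; the gripper's body (75 mm by 177 mm) begins 78 mm behind the grasp point.
Start: joints at [-1.288, 0.245, 1.558, -0, 1.339, -0.174], TCP at [0.287, -0.583, 0.405] pointing down, gripper open.
Joint ranges: [-3.13, 3.13], [-1.02, 2.26], [0.13, 2.54], [-0.95, 4.09], [0.21, 2.88], [-2.74, 2.74]. Speed limits (rad/s): [2.57, 2.57, 3.14, 3.14, 3.14, 3.14].

### API

Orientations are given as a unit quaternion [x, y, z, w].
In Python, from rig import status, imaging, manip gives the robot as it stands.
- The arm moves only by the shell command python3 -m handwheel 'ROWS' [FORCE]. ROWS is JSON, one flat list of numbers, 7 for each row, row after row: the shift along the tool's x, y, z as a fraction of full scale, then the turn, a rotation vector about the tool's x, y, z as a fraction of full scale, then the opening, from -1 (shut) to 1 (fully open), so that 0 is half open. In form: [dx, dy, dz, ax, ay, az, hand, dx, dy, dz, ax, ay, az, hand, ...]. A call has 1 to 20 rows; each row is the pose to reach, as a shift and turn from the pose commanded when the call began, along the tool's axes at that moment; what a row does not reach only later rows make up. Full scale, the value 1, is 100 mm for a shift and 45 degrees for a turn. A row lasts 1/12 s, in which the tool goes at most 41.7 mm and 7.16 degrees, less where a joint would pass 70% of its speed; a pose out of reach is approached as far as the arm can. A call with a number of a shift or a turn outside -1 to 1 is refused whole. A call with a gripper value outside its range is refused whole. The fingers move at their own pace and stop on an object; FORCE is the grip in N (left out, the last holds). Time passes only in rows, so rows that repeat a pose let the fingers close. It gives the time, the measured TCP pose, the force, the opening and the grip force at its end, in the units of the state.
- status.observe(): the state, without advancing time (a new reading comes with each control period).
- imaging.capture(name): name is "scene" or "top" or "wrist"; returns the picture (480x640x3 uint8, red, green, blue); there is no depth.
- imaging.get_calibration(name): a dict with "fx", "fy", "cx", "cy" (pixels), "position" and "rotation" of the camera in the world. Camera axes: x right, y down, z forward; pixel columns grow to the right and rows downward; lengths in m; the calibration is good to about 2 mm. A picture is of the moment at which its call begins: read the wrist's pose just before it. get_calibration takes no time and is no camera call; for the wrist camera it gives the pose at the moment of the call.
- manip.sign_off(): hands the job in; it is judged then, once.
The state is a dict: "clock": time; "joints": joint angles; "dq": joint speeds; "joint_torque": joint torques, N m; "position": TCP position; "eef_rot": TCP orientation; "force": force on the tool from outside, world axes, zero at the start; "moment": the same for the moment, N m; "gripper_width": finger opening in m; "grip_force": force on a finger pad.
Only numpy, scipy, OpenCV 4.12 (cv2) and the standard library are available. Lean on these libraries where they do the work, as an engineer would, in place of code of your own. Each camera call takes 0.05 s, during which the arm holds its last target. There are 200 camera calls.

## Working session

There is one attempt and no reset: what is moved stays moved. The work goes in short steps, Python scripts to look and compute and a shell command to move; the robot and the scene stay as the last step left them, time stands still between calls to the robot, and variables do not carry over. Pictures are saved under pics/ and viewed, at most 10 in all, crops included, and the job is handed in when it is done.

```bash
mkdir -p pics; ls; python3 - <<'E'
from rig import status, imaging
import cv2, numpy as np
s=status.observe(); print({k:(np.round(v,4).tolist()) for k,v in s.items()})
for n in ["scene","top","wrist"]:
    c=imaging.get_calibration(n); print(n,{k:np.round(v,4).tolist() for k,v in c.items()})
    cv2.imwrite(f"pics/{n}0.png",imaging.capture(n)[:,:,::-1])
E
```

```text
pics
{'clock': 0.0, 'joints': [-1.2881, 0.2458, 1.559, -0.0, 1.3387, -0.1741], 'dq': [-0.0007, -0.0002, 0.001, -0.0002, -0.0018, -0.0015], 'joint_torque': [-0.0003, -41.5835, -31.4598, 0.0686, 0.0333, -0.0002], 'position': [0.2866, -0.5831, 0.4036], 'eef_rot': [0.974, 0.2264, -0.0001, -0.001], 'force': [-0.4101, -0.3214, -0.1551], 'moment': [0.0154, -0.0196, 0.0181], 'grip_force': 0.0, 'gripper_width': 0.0941}
scene {'fx': 445.2842, 'fy': 445.2842, 'cx': 322.6273, 'cy': 235.7836, 'position': [1.1236, 0.1858, 0.7208], 'rotation': [0.5517, 0.7616, -0.2797, -0.1935]}
top {'fx': 440.2151, 'fy': 440.2151, 'cx': 318.7479, 'cy': 245.0491, 'position': [0.481, 0.013, 0.8683], 'rotation': [-0.6513, 0.7514, -0.079, 0.0698]}
wrist {'fx': 365.4103, 'fy': 365.4103, 'cx': 321.0945, 'cy': 235.0688, 'position': [0.3553, -0.5488, 0.3836], 'rotation': [0.841, -0.5242, -0.0713, 0.1133]}
```

View pics/scene0.png

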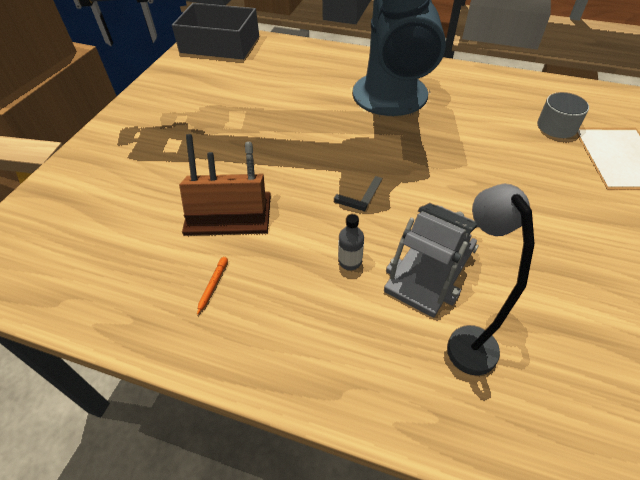

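View pics/top0.png

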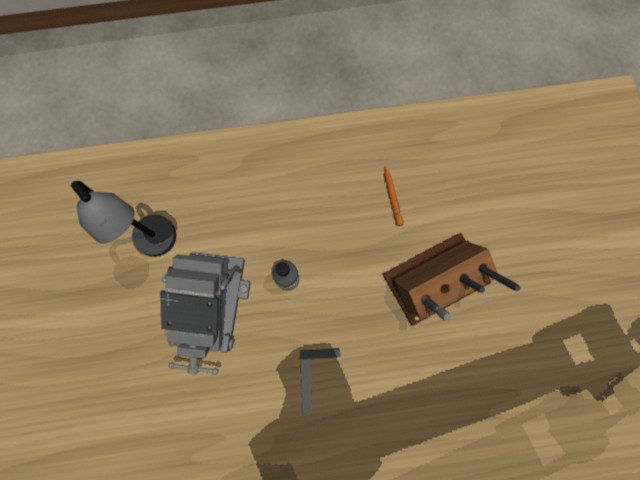

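The top view shows the capped tool at about (437,308), the dark drift at (472,283), the chisel at (500,278), the empty hole at (445,288), and the orange look-alike lying at (393,195). In the scene view the same tools are at (250,158), (212,165) and (191,157), with the orange one at (212,285). The cross is near (168,299) in the top view and the vise handle is at (193,368). I choose the capped grey tool and will check it in one close crop.

```bash
cat > h.py <<'E'
import numpy as np
from scipy.spatial.transform import Rotation as R
from rig import imaging,status
def ray(n,u,v,c=None):
    c=c or imaging.get_calibration(n)
    d=R.from_quat(c["rotation"]).apply([(u-c["cx"])/c["fx"],(v-c["cy"])/c["fy"],1]); return np.array(c["position"]),d/np.linalg.norm(d)
def onz(n,u,v,z,c=None):
    p,d=ray(n,u,v,c); return p+d*(z-p[2])/d[2]
def tri(*obs):
    A=np.zeros((3,3));b=np.zeros(3);rs=[]
    for o in obs:
        p,d=ray(*o); M=np.eye(3)-np.outer(d,d);A+=M;b+=M@p;rs.append((p,d))
    x=np.linalg.solve(A,b); return x,[round(1000*np.linalg.norm(np.cross(x-p,d)),1) for p,d in rs]
def proj(n,P,c=None):
    c=c or imaging.get_calibration(n); q=R.from_quat(c["rotation"]).inv().apply(np.atleast_2d(P)-c["position"])
    return np.c_[q[:,0]/q[:,2]*c["fx"]+c["cx"],q[:,1]/q[:,2]*c["fy"]+c["cy"]]
E
python3 - <<'E'
import cv2,numpy as np
t=cv2.imread("pics/top0.png");s=cv2.imread("pics/scene0.png")
def z(i,u,v,w,h): return cv2.resize(i[v:v+h,u:u+w],(400,300),interpolation=cv2.INTER_CUBIC)
cv2.imwrite("pics/c1.png",np.vstack([np.hstack([z(t,380,225,140,105),z(s,170,125,140,105)]),np.hstack([z(t,130,240,140,105) ,z(s,370,195,140,105)])]))
E
```

```text
(no output)
```

View pics/c1.png

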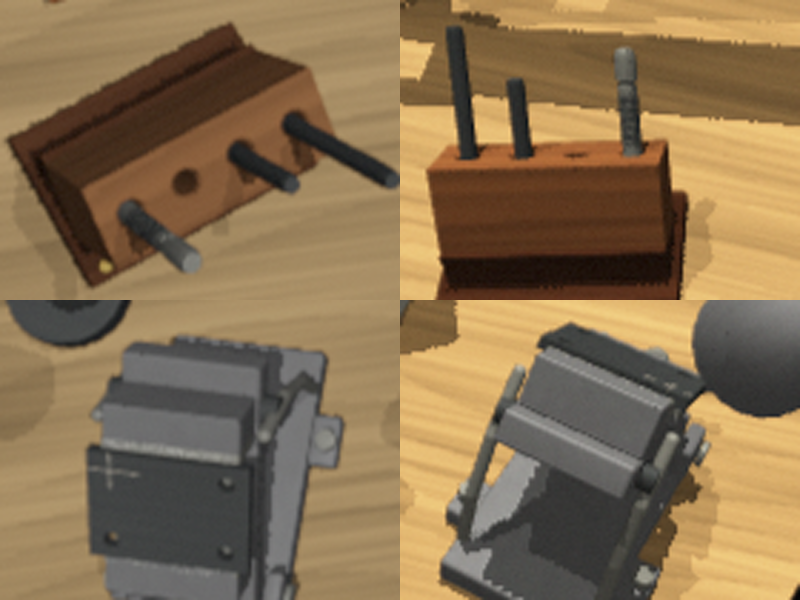

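The crop confirms the capped, knurled tool in the end hole (y=+60). It stands next to the empty hole, then the drift, then the chisel. The cross is at the plate's upper left corner as seen from above.

```bash
python3 - <<'E'
from h import *
import cv2
k=400/140
T=lambda x,y:("top",380+x/k,225+y/k); S=lambda x,y:("scene",170+(x-400)/k,125+y/k); V=lambda x,y:("top",130+x/k,240+(y-300)/k)
np.set_printoptions(precision=4,suppress=True)
cap=tri(T(191,259),S(624,50)); base=tri(T(130,213),S(632,153)); print("cap",cap,"base",base,"len",np.linalg.norm(cap[0]-base[0]))
hole=tri(T(186,181),S(575,155)); print("hole",hole)
d=tri(T(243,155),S(522,156));print("drift mouth",d); c=tri(T(294,126),S(468,156));print("chisel mouth",c)
print("drifttop",tri(T(289,184),S(516,81)),"chiseltop",tri(T(390,178),S(454,29)))
print("bottle",onz("top",285,275,.06),"sq",onz("top",320,353,.01),onz("top",307,410,.0))
print("lamp foot",onz("top",154,236,.01),"shade",tri(("top",104,216),("scene",500,210)))
# plate pnp
cal=imaging.get_calibration("top");K=np.array([[cal["fx"],0,cal["cx"]],[0,cal["fy"],cal["cy"]],[0,0,1]])
pts=np.array([V(*p)[1:] for p in [(90,447),(241,464),(247,569),(91,550),(108,470)]])
# plate frame: x up slope; y along jaws; cross at (35-12, +-(47.5-13.5))
Rc=R.from_quat(cal["rotation"])
up=Rc.apply([0,-1,0]);left=Rc.apply([-1,0,0]);print("img up",up,"img left",left)
obj=np.array([(35,47.5,0),(35,-47.5,0),(-35,-47.5,0),(-35,47.5,0),(23,34,0)])*1e-3
n,rv,tv,e=cv2.solvePnPGeneric(obj,pts,K,None,flags=cv2.SOLVEPNP_IPPE)
for r,t,er in zip(rv,tv,e):
    Rw=Rc*R.from_rotvec(r.ravel()); print("plate",Rw.as_matrix(),"tilt",np.degrees(np.arccos(Rw.as_matrix()[2,2])),Rc.apply(t.ravel())+cal["position"],"cross",Rc.apply(R.from_rotvec(r.ravel()).apply([.023,.034,0])+t.ravel())+cal["position"],er)
s=status.observe();Rt=R.from_quat(s["eef_rot"]);w=imaging.get_calibration("wrist")
print("cam in tool",Rt.inv().apply(np.array(w["position"])-s["position"]),(Rt.inv()*R.from_quat(w["rotation"])).as_matrix(),"tool",Rt.as_matrix())
E
```

```text
cap (array([ 0.4887, -0.1942,  0.1505]), [np.float64(1.2), np.float64(1.2)]) base (array([ 0.5226, -0.182 ,  0.085 ]), [np.float64(0.7), np.float64(0.7)]) len 0.07483846243545593
hole (array([ 0.5373, -0.2206,  0.0851]), [np.float64(0.4), np.float64(0.4)])
drift mouth (array([ 0.5482, -0.2592,  0.0831]), [np.float64(1.0), np.float64(1.0)])
chisel mouth (array([ 0.5617, -0.295 ,  0.0848]), [np.float64(0.3), np.float64(0.3)])
drifttop (array([ 0.5235, -0.2654,  0.1321]), [np.float64(0.8), np.float64(0.8)]) chiseltop (array([ 0.517 , -0.3107,  0.1628]), [np.float64(0.7), np.float64(0.7)])
bottle [0.6056 0.0598 0.06  ] sq [0.4561 0.0158 0.01  ] [0.3569 0.0546 0.    ]
lamp foot [0.7288 0.3127 0.01  ] shade (array([0.6822, 0.2741, 0.3002]), [np.float64(1.8), np.float64(1.8)])
img up [ 0.9678 -0.139   0.2097] img left [0.1418 0.9899 0.0019]
plate [[ 0.8262  0.2489 -0.5054]
 [-0.1914  0.9678  0.1638]
 [ 0.5299 -0.0386  0.8472]] tilt 32.09340495651483 [0.5567 0.2293 0.107 ] cross [0.5842 0.2578 0.1179] [0.6493]
plate [[ 0.924   0.1802  0.3374]
 [ 0.0741  0.7811 -0.62  ]
 [-0.3752  0.5979  0.7083]] tilt 44.899798048034725 [0.557  0.2269 0.1102] cross [0.5844 0.2551 0.1219] [0.8392]
cam in tool [ 0.0767 -0.0005  0.0201] [[-0.001  -0.9641 -0.2656]
 [ 1.     -0.0011  0.0002]
 [-0.0005 -0.2656  0.9641]] tool [[ 0.8975  0.4411 -0.0004]
 [ 0.4411 -0.8975  0.0014]
 [ 0.0003 -0.0015 -1.    ]]
```

```bash
cat >> h.py <<'E'
def frame(zt,yref):
    z=zt/np.linalg.norm(zt); y=yref-z*(yref@z); y/=np.linalg.norm(y); return R.from_matrix(np.c_[np.cross(y,z),y,z])
def delta(p0,R0,p1,R1):
    return np.r_[R0.inv().apply(p1-p0)/.1, (R0.inv()*R1).as_rotvec()/(np.pi/4)]
def plan(p1,R1,n=1,p0=None,R0=None):
    "n straight calls from present pose to p1,R1, each given in the tool axes at its beginning"
    if p0 is None: s=status.observe();p0=np.array(s["position"]);R0=R.from_quat(s["eef_rot"])
    rv=(R0.inv()*R1).as_rotvec(); q,Q=p0,R0
    for i in range(1,n+1):
        d=np.round(delta(q,Q,p0+(p1-p0)*i/n,R0*R.from_rotvec(rv*i/n)),3); print(i,d.tolist(),"rows>=",int(np.ceil(max(np.linalg.norm(d[:3])*100/41.7,np.linalg.norm(d[3:])*45/7.16))))
        q=q+Q.apply(d[:3]*.1);Q=Q*R.from_rotvec(d[3:]*np.pi/4)
    return q,Q
E
python3 - <<'E'
from h import *
b=np.array([.5226,-.182,.085]);a=np.array([-.453,-.163,.875]);a/=np.linalg.norm(a)
plan(b+.333*a,frame(-a,np.array([.327,-.945,0])),4)
E
```

```text
1 [0.573, -0.684, 0.069, -0.009, 0.16, 0.038] rows>= 3
2 [0.539, -0.702, 0.134, -0.008, 0.16, 0.038] rows>= 3
3 [0.498, -0.719, 0.194, -0.009, 0.16, 0.038] rows>= 3
4 [0.448, -0.734, 0.249, -0.008, 0.16, 0.038] rows>= 3
```

```bash
python3 -m handwheel '[0.573,-0.684,0.069,-0.009,0.16,0.038,0.1,0.573,-0.684,0.069,-0.009,0.16,0.038,0.1,0.573,-0.684,0.069,-0.009,0.16,0.038,0.1]'
python3 -m handwheel '[0.539,-0.702,0.134,-0.008,0.16,0.038,0.1,0.539,-0.702,0.134,-0.008,0.16,0.038,0.1,0.539,-0.702,0.134,-0.008,0.16,0.038,0.1]'
python3 -m handwheel '[0.498,-0.719,0.194,-0.009,0.16,0.038,0.1,0.498,-0.719,0.194,-0.009,0.16,0.038,0.1,0.498,-0.719,0.194,-0.009,0.16,0.038,0.1]'
python3 -m handwheel '[0.448,-0.734,0.249,-0.008,0.16,0.038,0.1,0.448,-0.734,0.249,-0.008,0.16,0.038,0.1,0.448,-0.734,0.249,-0.008,0.16,0.038,0.1,0.448,-0.734,0.249,-0.008,0.16,0.038,0.1,0.448,-0.734,0.249,-0.008,0.16,0.038,0.1]'
python3 - <<'E'
from h import *
import cv2,json
c=imaging.get_calibration("wrist");cv2.imwrite("pics/w1.png",imaging.capture("wrist")[:,:,::-1])
json.dump({k:np.array(v).tolist() for k,v in c.items()},open("w1.json","w"))
b=np.array([.5226,-.182,.085]);a=np.array([-.453,-.163,.875]);a/=np.linalg.norm(a)
print(proj("wrist",[b,b+.075*a,[.5373,-.2206,.0851]]))
plan(b+.333*a,frame(-a,np.array([.327,-.945,0])),1)
E
```

```text
clock: 0.4
position: [0.3087, -0.4922, 0.3951]
eef_rot: [0.975, 0.212, 0.062, -0.014]
force: [-1.4, 0.9, -0.5]
gripper_width: 0.077
grip_force: 0.0
clock: 0.65
position: [0.3297, -0.4057, 0.3891]
eef_rot: [0.972, 0.197, 0.123, -0.024]
force: [-1.1, -1.0, -0.4]
gripper_width: 0.0575
grip_force: 0.0
clock: 0.9
position: [0.3507, -0.3195, 0.3828]
eef_rot: [0.966, 0.18, 0.184, -0.034]
force: [-0.6, 0.5, -0.3]
gripper_width: 0.0515
grip_force: 0.0
clock: 1.32
position: [0.3718, -0.2373, 0.3778]
eef_rot: [0.955, 0.162, 0.245, -0.042]
force: [0.1, -0.4, 0.1]
gripper_width: 0.0516
grip_force: 0.0
[[318.49621587 224.48482085]
 [318.19660676 250.44908515]
 [365.13445238 223.09878343]]
1 [-0.002, -0.015, 0.011, 0.004, 0.0, 0.001] rows>= 1
```

View pics/w1.png

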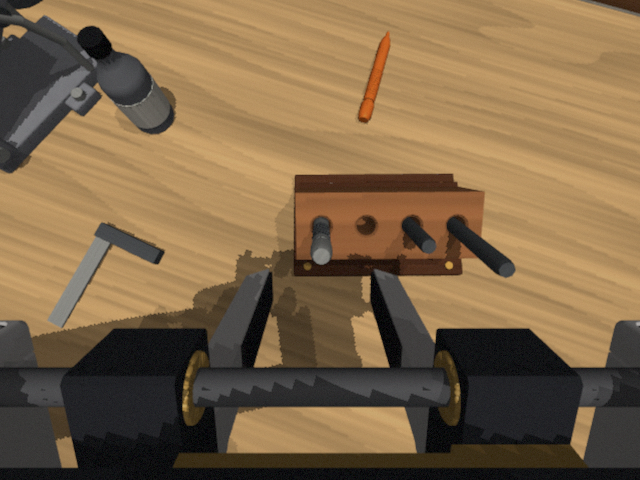

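The capped punch is centred between the fingers (cap at (321,253), mouth at (322,226)). The empty hole is at (367,225), and the drift and chisel are to its right. I advance along the punch axis and grip.

```bash
python3 -m handwheel '[-0.01,0,0.6,0,0,0,0.1,-0.01,0,0.6,0,0,0,0.1,-0.01,0,0.6,0,0,0,0.1]'
python3 -m handwheel '[0,0,0.2,0,0,0,0.1,0,0,0.4,0,0,0,0.1,0,0,0.6,0,0,0,0.1,0,0,0.6,0,0,0,0.1]'
python3 -m handwheel '[0,0,0,0,0,0,-0.3,0,0,0,0,0,0,-0.6,0,0,0,0,0,0,-1,0,0,0,0,0,0,-1,0,0,0,0,0,0,-1,0,0,0,0,0,0,-1]' 50
python3 - <<'E'
from h import *
import cv2
cv2.imwrite("pics/w2.png",imaging.capture("wrist")[:,:,::-1])
b=np.array([.5226,-.182,.085]);a=np.array([-.453,-.163,.875]);a/=np.linalg.norm(a)
plan(b+.213*a,frame(-a,np.array([.327,-.945,0])),1)
E
```

```text
clock: 1.62
position: [0.3978, -0.2275, 0.3207]
eef_rot: [0.956, 0.161, 0.243, -0.046]
force: [0.1, -0.1, -0.6]
gripper_width: 0.0518
grip_force: 0.0
clock: 1.95
position: [0.4252, -0.218, 0.2697]
eef_rot: [0.955, 0.161, 0.244, -0.045]
force: [-0.3, -0.1, -0.2]
gripper_width: 0.0518
grip_force: 0.0
clock: 2.45
position: [0.4252, -0.2176, 0.2722]
eef_rot: [0.955, 0.161, 0.245, -0.043]
force: [0.6, -0.7, 0.1]
gripper_width: 0.015
grip_force: 45.4
1 [0.006, -0.006, 0.009, 0.003, -0.001, 0.001] rows>= 1
```

```bash
python3 -m handwheel '[0,0,-0.1,0,0,0,-1,0,0,-0.25,0,0,0,-1,0,0,-0.4,0,0,0,-1,0,0,-0.6,0,0,0,-1,0,0,-0.6,0,0,0,-1]' 60
python3 -m handwheel '[0,0,-0.3,0,0,0,-1,0,0,-0.6,0,0,0,-1,0,0,-0.7,0,0,0,-1,0,0,-0.7,0,0,0,-1,0,0,-0.7,0,0,0,-1]' 60
python3 - <<'E'
from h import *
import cv2
cv2.imwrite("pics/w3.png",imaging.capture("wrist")[:,:,::-1])
x=np.array([.8262,-.1914,.5299]);y=np.array([.2489,.9678,-.0386]);n=np.array([-.5054,.1638,.8472]);C=np.array([.5842,.2578,.1179])
tip=C+.08*n-.04*x-.034*y; print("tip",tip)
plan(tip+.268*n,frame(-n,-y),5)
E
```

```text
clock: 2.92
position: [0.3978, -0.228, 0.3274]
eef_rot: [0.955, 0.162, 0.246, -0.041]
force: [0.9, -0.9, -1.4]
gripper_width: 0.015
grip_force: 60.0
clock: 3.33
position: [0.3662, -0.2383, 0.3847]
eef_rot: [0.955, 0.161, 0.245, -0.043]
force: [0.4, -0.1, -1.2]
gripper_width: 0.0145
grip_force: 60.0
tip [0.5022574 0.2456548 0.1657924]
1 [0.312, -0.996, 0.157, -0.085, 0.012, 0.124] rows>= 3
2 [0.212, -1.03, 0.093, -0.086, 0.011, 0.123] rows>= 3
3 [0.11, -1.049, 0.023, -0.085, 0.012, 0.124] rows>= 3
4 [0.009, -1.054, -0.046, -0.085, 0.011, 0.123] rows>= 3
5 [-0.093, -1.045, -0.117, -0.085, 0.012, 0.124] rows>= 3
```

View pics/w3.png

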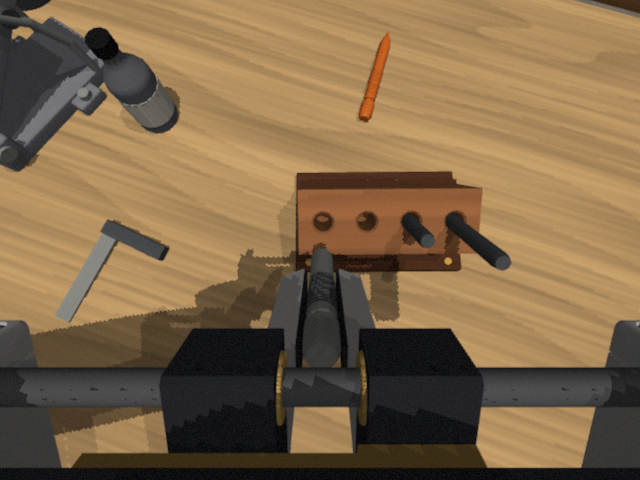

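The punch is held in line with the tool, with its point at about (320,248), the original hole empty at (323,221) and the other empty hole at (367,220). Now I move to a viewing pose above the plate.

```bash
python3 -m handwheel '[0.31,-0.99,0.157,-0.085,0.012,0.124,-1,0.31,-0.99,0.157,-0.085,0.012,0.124,-1,0.31,-0.99,0.157,-0.085,0.012,0.124,-1]'
python3 -m handwheel '[0.21,-1,0.09,-0.085,0.012,0.124,-1,0.21,-1,0.09,-0.085,0.012,0.124,-1,0.21,-1,0.09,-0.085,0.012,0.124,-1]'
python3 -m handwheel '[0.11,-1,0.02,-0.085,0.012,0.124,-1,0.11,-1,0.02,-0.085,0.012,0.124,-1,0.11,-1,0.02,-0.085,0.012,0.124,-1]'
python3 -m handwheel '[0.01,-1,-0.05,-0.085,0.012,0.124,-1,0.01,-1,-0.05,-0.085,0.012,0.124,-1,0.01,-1,-0.05,-0.085,0.012,0.124,-1]'
python3 -m handwheel '[-0.09,-1,-0.12,-0.085,0.012,0.124,-1,-0.09,-1,-0.12,-0.085,0.012,0.124,-1,-0.09,-1,-0.12,-0.085,0.012,0.124,-1,-0.09,-1,-0.12,-0.085,0.012,0.124,-1,-0.09,-1,-0.12,-0.085,0.012,0.124,-1]'
python3 - <<'E'
from h import *
import cv2,json
s=status.observe()
c=imaging.get_calibration("wrist");i=imaging.capture("wrist")[:,:,::-1];cv2.imwrite("pics/w4.png",i)
json.dump({"s":{k:np.array(v).tolist() for k,v in s.items()},"c":{k:np.array(v).tolist() for k,v in c.items()}},open("w4.json","w"))
cv2.imwrite("pics/w4c.png",cv2.resize(i[80:320,160:480],(800,600),interpolation=cv2.INTER_CUBIC))
x=np.array([.8262,-.1914,.5299]);y=np.array([.2489,.9678,-.0386]);n=np.array([-.5054,.1638,.8472]);C=np.array([.5842,.2578,.1179])
plan(C+.08*n-.04*x-.034*y+.268*n,frame(-n,-y),1)
E
```

```text
clock: 3.63
position: [0.366, -0.1306, 0.3841]
eef_rot: [0.962, 0.107, 0.251, -0.027]
force: [-0.5, -0.2, -0.6]
gripper_width: 0.0149
grip_force: 60.0
clock: 3.88
position: [0.3662, -0.0283, 0.3866]
eef_rot: [0.965, 0.051, 0.258, -0.006]
force: [0.5, 0.5, -2.3]
gripper_width: 0.0148
grip_force: 60.0
clock: 4.13
position: [0.3668, 0.0711, 0.3889]
eef_rot: [0.965, -0.006, 0.263, 0.014]
force: [0.1, -0.5, -1.4]
gripper_width: 0.0148
grip_force: 60.0
clock: 4.38
position: [0.3667, 0.1647, 0.3908]
eef_rot: [0.961, -0.061, 0.268, 0.034]
force: [1.1, -0.1, -2.1]
gripper_width: 0.0144
grip_force: 60.0
clock: 4.8
position: [0.3662, 0.2664, 0.3926]
eef_rot: [0.955, -0.113, 0.27, 0.053]
force: [1.1, 0.5, -1.1]
gripper_width: 0.0149
grip_force: 60.0
1 [-0.044, -0.238, -0.038, 0.001, 0.001, 0.003] rows>= 1
```

View pics/w4c.png

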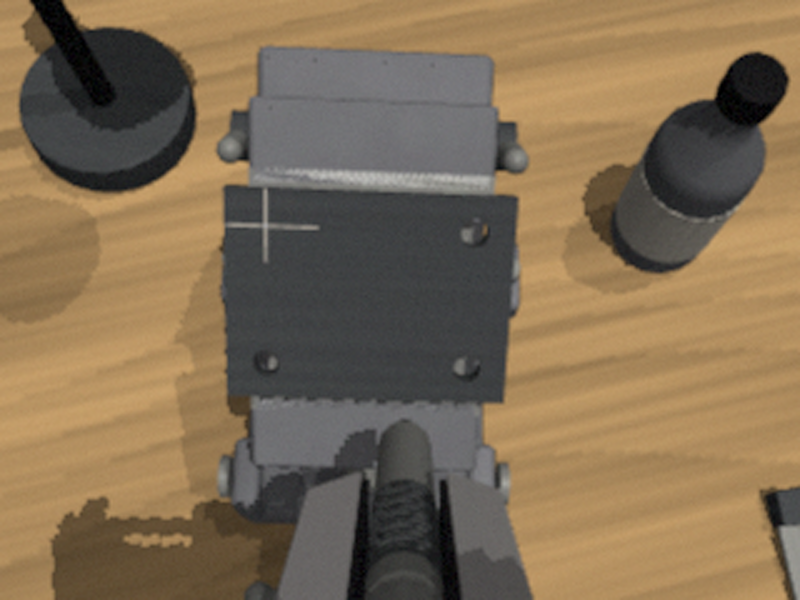

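The view shows the plate from above. In full-picture pixels its corners are near (250,154), (367,159), (361,241) and (252,238), and the cross is at (266,171). The punch and fingers are clear below it. I take a second view 100 mm to the side and solve the plate's pose from both wrist views.

```bash
python3 -m handwheel '[0,0.4,0,0,0,0,-1,0,0.8,0,0,0,0,-1,0,1,0,0,0,0,-1,0,1,0,0,0,0,-1,0,1,0,0,0,0,-1]'
cat > plate.py <<'E'
from h import *
import cv2,json
from scipy.optimize import least_squares
def save(name):
    s=status.observe();c=imaging.get_calibration("wrist");i=imaging.capture("wrist")[:,:,::-1];cv2.imwrite(f"pics/{name}.png",i)
    json.dump({"s":{k:np.array(v).tolist() for k,v in s.items()},"c":{k:np.array(v).tolist() for k,v in c.items()}},open(name+".json","w")); return i
def corners(img,c0,h=4):
    "straight-line fit of the plate's four edges at the steepest bright-to-dark step"
    g=cv2.GaussianBlur(cv2.cvtColor(img,cv2.COLOR_BGR2GRAY),(3,3),0).astype(np.float32);c0=np.array(c0,float);L=[]
    for k in range(4):
        a,b=c0[k],c0[(k+1)%4];t=(b-a)/np.linalg.norm(b-a);nn=np.array([-t[1],t[0]])*np.sign(np.array([-t[1],t[0]])@(c0.mean(0)-a))
        f=np.linspace(.12,.88,40);q=np.arange(-h,h+.1,.25)
        P=(a+(b-a)*f[:,None])[:,None]+nn*q[None,:,None]
        I=cv2.remap(g,P[...,0].astype(np.float32),P[...,1].astype(np.float32),cv2.INTER_LINEAR)
        G=np.clip(-np.gradient(I,axis=1),0,None); j=G.argmax(1); ok=G.max(1)>1.0
        e=np.array([(G[r,max(j[r]-3,0):j[r]+4]*q[max(j[r]-3,0):j[r]+4]).sum()/G[r,max(j[r]-3,0):j[r]+4].sum() if ok[r] else np.nan for r in range(40)])
        pts=(a+(b-a)*f[:,None]+nn*e[:,None])[ok];vx,vy,x,y=cv2.fitLine(pts.astype(np.float32),cv2.DIST_HUBER,0,.01,.01).ravel();L.append((vx,vy,x,y))
        print("edge",k,ok.sum(),"rms",round(float(np.sqrt(np.median(((pts-[x,y])@[-vy,vx])**2))),2))
    out=[]
    for k in range(4):
        l,m=L[k-1],L[k];s=np.linalg.solve(np.array([[l[0],-m[0]],[l[1],-m[1]]]),[m[2]-l[2],m[3]-l[3]]);out.append([l[2]+l[0]*s[0],l[3]+l[1]*s[0]])
    return np.array(out)
obj=np.array([(35,47.5,0),(35,-47.5,0),(-35,-47.5,0),(-35,47.5,0),(23,34,0)])*1e-3
E
python3 - <<'E'
from plate import *
np.set_printoptions(precision=4,suppress=True)
i5=save("w5");c4=json.load(open("w4.json"))["c"];c5=json.load(open("w5.json"))["c"];ct=imaging.get_calibration("top")
i4=cv2.imread("pics/w4.png");
p4=np.array([(225,186),(518,197),(502,403),(229,394),(266,227)])/2.5+[160,80]
x=np.array([.8262,-.1914,.5299]);y=np.array([.2489,.9678,-.0386]);n=np.array([-.5054,.1638,.8472]);C=np.array([.5842,.2578,.1179]);Ce=C-.023*x-.034*y
# predict view 5 by PnP of view 4
def res(v,views,P):
    W=R.from_rotvec(v[:3]).apply(obj)+v[3:6];return np.concatenate([(proj("",W,c)-p)[:len(p)].ravel() for c,p in zip(views,P)])
v0=np.r_[R.from_matrix(np.c_[x,y,n]).as_rotvec(),Ce]
K4=corners(i4,p4[:4]);print(K4)
r=least_squares(res,v0,args=([c4],[np.vstack([K4,p4[4]])]));q5=proj("",R.from_rotvec(r.x[:3]).apply(obj)+r.x[3:],c5);print("pred5",q5)
K5=corners(i5,q5[:4],6);print(K5)
kt=400/140;it=cv2.imread("pics/top0.png");pt=np.array([(90,147),(241,163),(247,269),(91,250),(108,170)])/kt+[130,240]
KT=corners(it,pt[:4],2);print(KT,pt)
def show(l,r): 
    M=R.from_rotvec(r.x[:3]).as_matrix();print(l,"n",M[:,2],"tilt %.1f"%np.degrees(np.arccos(M[2,2])),"x",M[:,0],"cross",M@obj[4]+r.x[3:6],"res",np.round(r.fun,1).tolist())
for l,vs,P in [("4",[c4],[K4]),("5",[c5],[K5]),("45",[c4,c5],[K4,K5]),("top",[ct],[KT])]: show(l,least_squares(res,v0,args=(vs,P),loss="linear"))
def res3(v):
    W=R.from_rotvec(v[:3]).apply(obj)+v[3:6];return np.concatenate([res(v[:6],[c4,c5],[np.vstack([K4,p4[4]]),K5]),(proj("",W+v[6:9],ct)-KT.tolist()[:4] if 0 else (proj("",W+v[6:9],ct)[:4]-KT)).ravel(),v[6:9]/.003])
show("all",least_squares(res3,np.r_[v0,0,0,0]))
E
```

```text
clock: 5.27
position: [0.3419, 0.166, 0.3984]
eef_rot: [0.953, -0.118, 0.273, 0.053]
force: [0.5, 0.2, -1.1]
gripper_width: 0.0148
grip_force: 60.0
edge 0 40 rms 0.23
edge 1 40 rms 0.34
edge 2 40 rms 0.52
edge 3 40 rms 0.41
[[247.9978 153.5652]
 [367.4401 158.0219]
 [360.9567 241.1138]
 [250.046  238.9591]]
pred5 [[116.411  160.3613]
 [238.3388 163.1695]
 [241.0609 245.0064]
 [127.0453 244.4995]
 [135.8601 175.9417]]
edge 0 40 rms 0.26
edge 1 40 rms 0.54
edge 2 40 rms 0.39
edge 3 40 rms 0.16
[[118.7319 159.5314]
 [242.3533 162.7864]
 [247.0129 246.107 ]
 [129.5946 243.7218]]
edge 0 40 rms 0.14
edge 1 1 rms 0.0
edge 2 40 rms 0.16
edge 3 40 rms 0.1
[[159.7563 290.2026]
 [249.2006 301.9167]
 [211.6217 334.88  ]
 [160.8317 328.4805]] [[161.5  291.45]
 [214.35 297.05]
 [216.45 334.15]
 [161.85 327.5 ]
 [167.8  299.5 ]]Traceback (most recent call last):
  File "<stdin>", line 18, in <module>
    return func(*args, **kwargs)
    vector_fun = VectorFunction(
        fun_wrapped,
    ...<6 lines>...
        workers=workers
    )
    self._update_fun()
    ~~~~~~~~~~~~~~~~^^
    self.f = self.fun_wrapped(xp_copy(self.x))
             ~~~~~~~~~~~~~~~~^^^^^^^^^^^^^^^^^
    return np.atleast_1d(self.fun(x))
                         ~~~~~~~~^^^
    return self.f(x, *self.args, **self.kwargs)
           ~~~~~~^^^^^^^^^^^^^^^^^^^^^^^^^^^^^^
  File "<stdin>", line 9, in res
ValueError: operands could not be broadcast together with shapes (5,2) (4,2)
```

```bash
python3 - <<'E'
import cv2
i=cv2.imread("pics/w5.png");cv2.imwrite("pics/w5c.png",cv2.resize(i[140:260,105:265],(800,600),interpolation=cv2.INTER_CUBIC))
E
```

```text
(no output)
```

View pics/w5c.png

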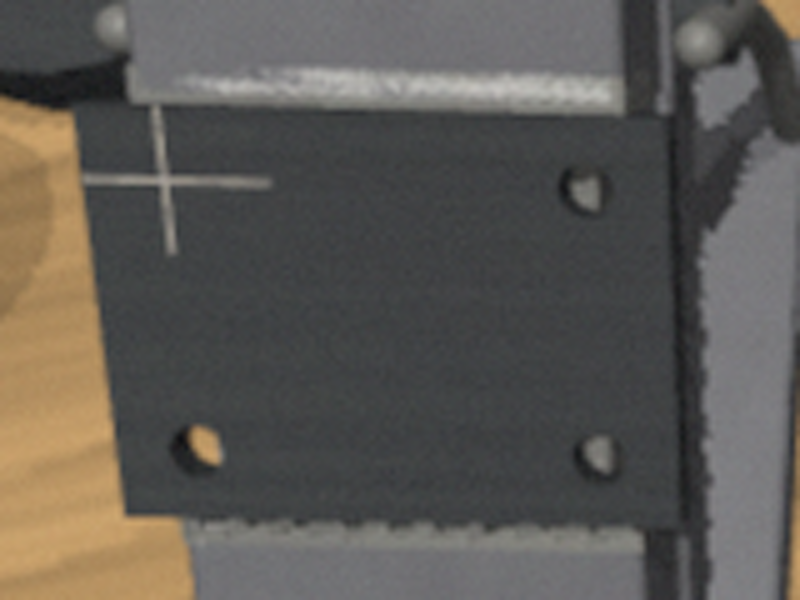

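The second view shows the plate face cleanly. In the crop its corners are (76,101), (669,116), (681,528) and (126,514), the cross is at (164,182), and a darker right side face lies beyond x≈670.

```bash
python3 - <<'E'
from plate import *
np.set_printoptions(precision=4,suppress=True)
c4=json.load(open("w4.json"))["c"];c5=json.load(open("w5.json"))["c"];ct=imaging.get_calibration("top")
f=lambda p,k,o:(np.array(p)+.5)/k-.5+o
P4=f([(225,186),(518,197),(502,403),(229,394),(266,227),(474,232),(466,367),(266,362)],2.5,[160,80])
P5=f([(76,101),(669,116),(681,528),(126,514),(164,182),(585,190),(598,458),(197,450)],5,[105,140])
PT=f([(90,147),(241,163),(247,269),(91,250),(108,170),(226,184),(225,252),(111,237)],400/140,[130,240])
v0=np.r_[R.from_matrix(np.array([[.8262,.2489,-.5054],[-.1914,.9678,.1638],[.5299,-.0386,.8472]])).as_rotvec(),.5567,.2293,.107, .0,.0,.0, 21,-33,-21,-33,-21,33]
def res(v,vs):
    o=np.vstack([obj,np.c_[v[9:].reshape(3,2)*1e-3,np.zeros(3)]]);W=R.from_rotvec(v[:3]).apply(o)+v[3:6]
    r=[(proj("",W,c)-p).ravel() for c,p in ((c4,P4),(c5,P5)) if c is c4 and "4" in vs or c is c5 and "5" in vs]
    if "t" in vs: r.append((proj("",W+v[6:9],ct)-PT).ravel())
    return np.concatenate(r+[v[6:9]/.004,(v[9:]-v0[9:])/20])
for vs in ["4","5","45","t","45t"]:
    r=least_squares(res,v0,args=(vs,),loss="soft_l1",f_scale=.5);M=R.from_rotvec(r.x[:3]).as_matrix()
    print(vs,"n",M[:,2],"x",M[:,0],"tilt %.1f"%np.degrees(np.arccos(M[2,2])),"cross",M@obj[4]+r.x[3:6],"rms",np.sqrt(np.mean(r.fun**2)).round(2),"off",r.x[6:9]*1e3,"holes",r.x[9:])
np.save("plate.npy",np.c_[M,M@obj[4]+r.x[3:6]])
E
```

```text
4 n [-0.5258  0.1613  0.8352] x [ 0.8062 -0.2188  0.5497] tilt 33.4 cross [0.5797 0.2481 0.1433] rms 0.18 off [ 0. -0. -0.] holes [ 23.4169 -33.9704 -22.5796 -33.9422 -23.1809  34.4971]
5 n [-0.5249  0.1537  0.8372] x [ 0.8073 -0.2217  0.5469] tilt 33.2 cross [0.5789 0.248  0.1459] rms 0.25 off [-0.  0.  0.] holes [ 22.8697 -33.6166 -22.7905 -33.6661 -22.9983  34.151 ]
45 n [-0.5283  0.15    0.8357] x [ 0.8058 -0.2216  0.5492] tilt 33.3 cross [0.579  0.2482 0.1453] rms 0.3 off [ 0.  0. -0.] holes [ 23.1646 -33.6849 -22.6459 -33.7499 -23.0094  34.2283]
t n [-0.4991  0.1823  0.8472] x [ 0.8303 -0.1791  0.5277] tilt 32.1 cross [0.5844 0.257  0.1238] rms 0.44 off [0. 0. 0.] holes [ 20.6105 -37.3143 -25.1205 -35.4896 -23.573   35.2572]
45t n [-0.5325  0.1536  0.8324] x [ 0.8029 -0.2196  0.5541] tilt 33.7 cross [0.579  0.2483 0.1453] rms 0.61 off [ 2.3245  1.3433 -0.6483] holes [ 23.0855 -33.7868 -22.7548 -33.7695 -23.066   34.2906]
```

```bash
python3 - <<'E'
from h import *
n=np.array([-.530,.150,.835]);n/=np.linalg.norm(n);x=np.array([.804,-.220,.553]);C=np.array([.579,.2483,.1453])
plan(C+.025*n+.268*n,frame(-n,-np.cross(n,x)),2)
E
```

```text
1 [0.191, -0.712, 0.14, 0.013, 0.013, 0.019] rows>= 2
2 [0.179, -0.713, 0.15, 0.013, 0.014, 0.019] rows>= 2
```

```bash
python3 -m handwheel '[0.19,-0.71,0.14,0.013,0.013,0.019,-1,0.19,-0.71,0.14,0.013,0.013,0.019,-1,0.19,-0.71,0.14,0.013,0.013,0.019,-1]'
python3 -m handwheel '[0.09,-0.35,0.07,0.007,0.007,0.01,-1,0.18,-0.71,0.15,0.013,0.014,0.019,-1,0.18,-0.71,0.15,0.013,0.014,0.019,-1,0.18,-0.71,0.15,0.013,0.014,0.019,-1,0.18,-0.71,0.15,0.013,0.014,0.019,-1]'
python3 - <<'E'
from plate import *
i=save("w6");c=imaging.get_calibration("wrist")
n=np.array([-.530,.150,.835]);n/=np.linalg.norm(n);x=np.array([.804,-.220,.553]);C=np.array([.579,.2483,.1453])
s=status.observe();p=np.array(s["position"]);Rt=R.from_quat(s["eef_rot"])
print("cross",proj("",C,c),"tip",proj("",p+Rt.apply([0,0,.268]),c),"captop",proj("",p+Rt.apply([0,0,.138]),c))
plan(C+.025*n+.268*n,frame(-n,-np.cross(n,x)),1)
cv2.imwrite("pics/w6c.png",cv2.resize(i[210:375,210:430],(800,600),interpolation=cv2.INTER_CUBIC))
E
```

```text
clock: 5.57
position: [0.3847, 0.2333, 0.393]
eef_rot: [0.952, -0.12, 0.277, 0.046]
force: [-0.4, -1.1, -2.0]
gripper_width: 0.0148
grip_force: 60.0
clock: 5.98
position: [0.4231, 0.293, 0.3895]
eef_rot: [0.95, -0.126, 0.284, 0.041]
force: [-0.8, -0.3, -0.2]
gripper_width: 0.0147
grip_force: 60.0
cross [[321.45686433 235.70765496]] tip [[320.99426272 246.21366475]] captop [[321.29419283 350.42441973]]
1 [0.006, 0.001, 0.007, -0.001, 0.0, 0.003] rows>= 1
```

View pics/w6c.png

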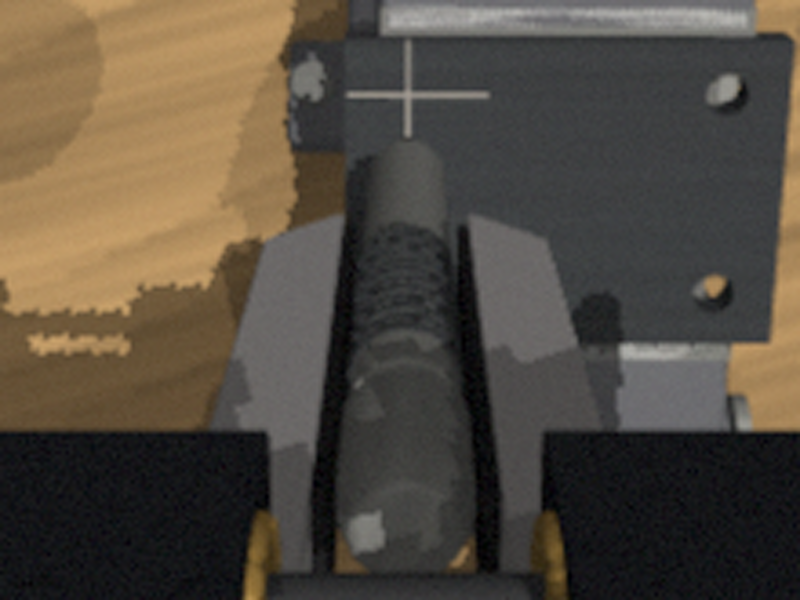

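```bash
python3 - <<'E'
import cv2,numpy as np
i=cv2.imread("pics/w3.png").astype(int); sat=i[...,2]-i[...,0]
for v in range(242,262): print(v,sat[v,304:340].tolist())
E
```

```text
242 [89, 89, 91, 88, 89, 88, 89, 88, 86, 88, 89, 86, 91, 91, 89, 86, 74, 75, 81, 86, 86, 88, 87, 90, 89, 89, 89, 88, 89, 89, 89, 89, 88, 89, 88, 91]
243 [90, 88, 89, 89, 89, 89, 91, 88, 89, 89, 91, 89, 84, 75, 76, 67, 51, 47, 64, 75, 77, 82, 87, 91, 89, 90, 88, 88, 89, 90, 91, 87, 91, 89, 90, 90]
244 [88, 89, 90, 90, 88, 89, 88, 89, 89, 83, 76, 84, 75, 48, 49, 47, 51, 50, 51, 50, 46, 69, 89, 88, 87, 88, 90, 86, 90, 90, 91, 89, 89, 89, 87, 90]
245 [91, 89, 91, 90, 91, 88, 90, 87, 88, 75, 53, 63, 69, 51, 52, 49, 52, 49, 49, 48, 62, 79, 92, 88, 88, 87, 86, 89, 86, 87, 87, 89, 89, 88, 89, 91]
246 [86, 87, 89, 89, 88, 86, 88, 87, 89, 76, 45, 48, 48, 47, 50, 49, 52, 52, 55, 50, 61, 75, 81, 89, 87, 87, 88, 89, 88, 90, 89, 89, 88, 92, 87, 90]
247 [88, 88, 87, 87, 89, 88, 92, 88, 85, 68, 48, 45, 51, 52, 50, 48, 37, 29, 32, 39, 48, 50, 67, 90, 88, 87, 89, 89, 91, 87, 88, 89, 88, 90, 90, 91]
248 [87, 88, 87, 87, 88, 87, 87, 89, 75, 54, 50, 51, 50, 44, 36, 22, 9, 2, 4, 10, 18, 28, 61, 87, 85, 88, 86, 87, 87, 87, 85, 87, 87, 88, 85, 88]
249 [83, 84, 86, 84, 84, 84, 86, 85, 71, 46, 47, 46, 32, 22,
[... 951 characters left out ...]
, 2, 1, 2, 5, 2, 4, 5, 2, 4, 14, 22, 20, 20, 22, 16, 22, 19]
257 [24, 20, 20, 21, 25, 28, 19, 9, 3, 3, 3, 2, 2, 4, 4, -1, 2, 3, 2, 1, 0, 4, 2, 2, 3, 2, 0, 2, 8, 23, 18, 21, 26, 18, 18, 22]
258 [24, 17, 24, 34, 33, 40, 33, 13, 3, 2, 3, 3, 2, 4, 1, 1, 4, 4, 5, 2, 3, 3, 1, 4, 2, 3, 1, 0, 7, 15, 19, 16, 19, 23, 18, 21]
259 [21, 24, 30, 42, 49, 53, 49, 19, 4, 2, 2, 0, 4, 4, 2, 1, 3, 5, 2, 3, 2, 0, 3, 4, 3, 3, 1, 4, 5, 19, 24, 19, 25, 18, 22, 16]
260 [22, 31, 52, 57, 52, 55, 49, 24, 5, 2, 3, 0, 3, 6, 2, 1, 2, 2, 4, 5, 1, 2, 2, 4, 4, 2, 4, 2, 6, 17, 28, 25, 20, 21, 19, 21]
261 [21, 45, 66, 69, 62, 61, 55, 23, 2, 4, 1, 2, 4, 3, 4, 4, 3, 2, 5, 4, 3, 3, 4, 1, 1, 4, 3, 3, 5, 19, 25, 24, 25, 26, 22, 22]
```

The view shows the cross at (408,96) in the crop, which is full-picture (321.8,236.0) and matches the prediction (321.5,235.7). The punch hangs parallel to the tool, about 1.9 mm towards tool -x. I correct for that and come down to 6 mm above.

```bash
cat > tgt.py <<'E'
from h import *
n=np.array([-.530,.150,.835]);n/=np.linalg.norm(n);x=np.array([.804,-.220,.553]);C0=np.array([.579,.2483,.1453])
Rt=frame(-n,-np.cross(n,x))
import json
c=json.load(open("w6.json"))["c"];p,d=ray("",321.8,236.0,c);C=p+d*((C0-p)@n)/(d@n)
TIP=np.array([-.0019,.0004,.268])
def tcp(h): return C+h*n-Rt.apply(TIP)
E
python3 - <<'E'
from tgt import *
print("C",C); plan(tcp(.006),Rt,1)
E
```

```text
C [0.57850069 0.24850707 0.14494587]
1 [0.019, -0.003, 0.197, -0.001, 0.0, 0.003] rows>= 1
```

```bash
python3 -m handwheel '[0.02,-0.003,0.05,0,0,0.003,-1,0.02,-0.003,0.1,0,0,0.003,-1,0.02,-0.003,0.15,0,0,0.003,-1,0.02,-0.003,0.2,0,0,0.003,-1,0.02,-0.003,0.2,0,0,0.003,-1,0.02,-0.003,0.2,0,0,0.003,-1]'
python3 - <<'E'
from tgt import *
from plate import save
import cv2
i=save("w7");c=imaging.get_calibration("wrist");print("cross proj",proj("",C,c),"C+-12mm x-arm (along x,y)",proj("",[C+.012*x,C-.015*np.cross(n,x)],c))
plan(tcp(0.0),Rt,1)
f=status.observe()["force"];print("axial",np.dot(f,n))
cv2.imwrite("pics/w7c.png",cv2.resize(i[205:275,275:370],(800,590),interpolation=cv2.INTER_CUBIC))
E
```

```text
clock: 6.53
position: [0.4357, 0.2894, 0.3742]
eef_rot: [0.949, -0.128, 0.284, 0.04]
force: [0.0, 0.7, -1.1]
gripper_width: 0.015
grip_force: 60.0
cross proj [[322.06121319 247.19173001]] C+-12mm x-arm (along x,y) [[322.06450228 231.23033905]
 [342.70744067 247.17958906]]
1 [-0.005, 0.002, 0.055, -0.001, -0.0, -0.0] rows>= 1
axial -0.4956129205136221
```

View pics/w7c.png

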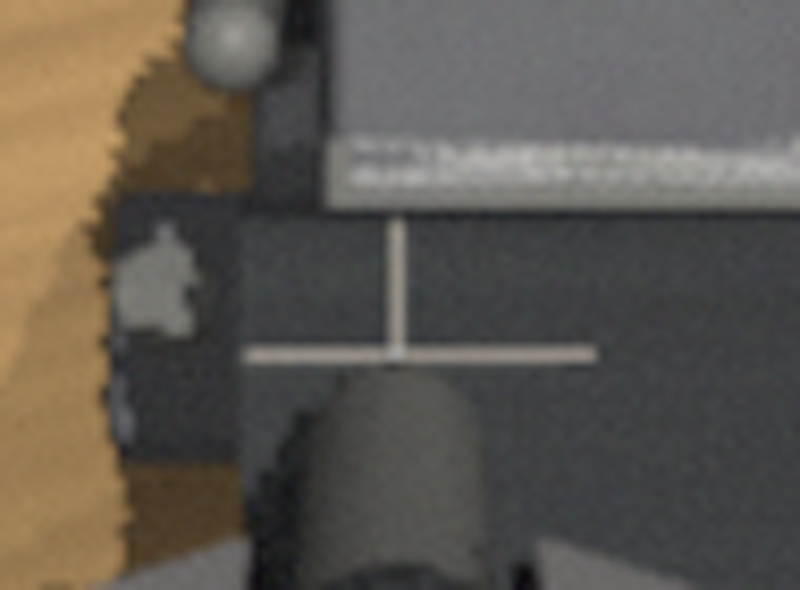

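The close view shows the cross at (397,354) in the crop, full-picture (321.7,246.6). The punch nose is centred below it at u≈321.9, so it is aligned with about +0.3 mm in x still to make. Now I come down and watch the force.

```bash
python3 -m handwheel '[0.003,0,0.02,0,0,0,-1,0.003,0,0.04,0,0,0,-1,0.003,0,0.04,0,0,0,-1,0.003,0,0.04,0,0,0,-1]'
for i in 1 2 3; do python3 -m handwheel '[0,0,0.01,0,0,0,-1,0,0,0.02,0,0,0,-1,0,0,0.02,0,0,0,-1,0,0,0.02,0,0,0,-1]' | grep -E "pos|^force"; done
python3 -c "
from tgt import *
s=status.observe();print('axial',np.dot(s['force'],n),'h of tip',(np.array(s['position'])+R.from_quat(s['eef_rot']).apply(TIP)-C)@n)"
```

```text
clock: 6.92
position: [0.4381, 0.2892, 0.372]
eef_rot: [0.949, -0.128, 0.285, 0.04]
force: [-1.2, 0.5, 1.2]
gripper_width: 0.015
grip_force: 60.0
position: [0.4391, 0.2889, 0.3703]
force: [-2.6, 0.4, 3.7]
position: [0.4402, 0.2886, 0.3686]
force: [-4.2, 1.8, 5.3]
position: [0.4413, 0.2883, 0.3672]
force: [-6.1, 0.0, 6.6]
axial 8.75634980875767 h of tip -0.003820228216719239
```

```bash
for i in 1 2; do python3 -m handwheel '[0,0,0.01,0,0,0,-1,0,0,0.02,0,0,0,-1,0,0,0.02,0,0,0,-1,0,0,0.02,0,0,0,-1]' | grep -E "pos|^force"; done
python3 -c "
from tgt import *
s=status.observe();print('axial',np.dot(s['force'],n),'h of tip',(np.array(s['position'])+R.from_quat(s['eef_rot']).apply(TIP)-C)@n,R.from_quat(s['eef_rot']).apply([0,0,1])@n,Rt.inv().apply(s['force']))"
```

```text
position: [0.4423, 0.2881, 0.3658]
force: [-6.9, 2.6, 8.9]
position: [0.4434, 0.2879, 0.3645]
force: [-8.0, 2.1, 10.1]
axial 12.989626206126188 h of tip -0.007259745030237588 -0.9999964796685444 [ -1.3746797    0.18733356 -12.98962621]
```

```bash
for i in 1 2; do python3 -m handwheel '[0,0,0.005,0,0,0,-1,0,0,0.01,0,0,0,-1,0,0,0.01,0,0,0,-1,0,0,0.01,0,0,0,-1]' | grep -E "pos|^force"; done
python3 -c "
from tgt import *
s=status.observe();print('h of tip',(np.array(s['position'])+R.from_quat(s['eef_rot']).apply(TIP)-C)@n,Rt.inv().apply(s['force']))"
```

```text
position: [0.4439, 0.2879, 0.3643]
force: [-10.3, 1.6, 12.5]
position: [0.4445, 0.288, 0.3644]
force: [-13.6, 1.4, 16.8]
h of tip -0.007912930967270386 [ -2.00863445   2.31906213 -21.38734857]
```

Axial force went 13 → 16 → 21 N over the last 2 mm of command, while the tool moved only 0.7 mm. That means the spring end is fully in. I back off and work out the hole for the return from the earlier wrist view.

```bash
python3 -m handwheel '[0,0,-0.1,0,0,0,-1,0,0,-0.3,0,0,0,-1,0,0,-0.6,0,0,0,-1,0,0,-1,0,0,0,-1,0,0,-1,0,0,0,-1,0,0,-1,0,0,0,-1]'
python3 - <<'E'
from h import *
import cv2,json
np.set_printoptions(precision=4,suppress=True)
c1=json.load(open("w1.json"))
# w3 camera pose: from recorded TCP and the camera's place in the tool
s3p=np.array([.3662,-.2383,.3847]);R3=R.from_quat([.955,.161,.245,-.043])
s=status.observe();Rt=R.from_quat(s["eef_rot"]);w=imaging.get_calibration("wrist")
c3=dict(w);c3["position"]=s3p+R3.apply(Rt.inv().apply(np.array(w["position"])-s["position"]));c3["rotation"]=(R3*Rt.inv()*R.from_quat(w["rotation"])).as_quat()
i=cv2.imread("pics/w3.png");hsv=cv2.cvtColor(i,cv2.COLOR_BGR2HSV)
H=[]
for u,v in [(323,221),(367,220)]:
    roi=i[v-13:v+14,u-13:u+14].sum(2);m=(roi<np.median(roi)*.72).astype(np.uint8);k,l,st,ce=cv2.connectedComponentsWithStats(m)
    j=1+st[1:,4].argmax();cc=ce[j]+[u-13,v-13];H.append(cc);print("hole",cc,st[j])
y0=np.array([-.327,.945,0]);zb=np.array([-.945*np.sin(np.radians(25)),-.327*np.sin(np.radians(25)),np.cos(np.radians(25))])
P0=np.array([.5299,-.2013,.085])
for cc in H:
    p,d=ray("",*cc,c3);q=p+d*((P0-p)@zb)/(d@zb);print(q)
i6=None
E
```

```text
clock: 9.75
position: [0.391, 0.3024, 0.4463]
eef_rot: [0.949, -0.128, 0.286, 0.039]
force: [-0.3, 0.6, -1.7]
gripper_width: 0.0152
grip_force: 60.0
hole [323.0417 222.375 ] [  4   5  19  18 216]
hole [367.688  221.3462] [  4   5  19  19 234]
[ 0.5222 -0.185   0.0841]
[ 0.5363 -0.223   0.0845]
```

```bash
cat > hole.py <<'E'
from h import *
yb=np.array([-.336,.942,0]);yb/=np.linalg.norm(yb);t=np.radians(25)
zb=np.array([-yb[1]*np.sin(t),yb[0]*np.sin(t),np.cos(t)])
M=np.array([.5222,-.1848,.0844]);RB=frame(-zb,-yb);TIPB=np.array([-.0021,.0004,.269])
def tcpb(h): return M+h*zb-RB.apply(TIPB)
E
python3 - <<'E'
from hole import *
print(zb,tcpb(.06));plan(tcpb(.06),RB,6)
E
```

```text
[-0.39805466 -0.14198128  0.90630779] [ 0.39289826 -0.23049568  0.38346276]
1 [0.14, 0.855, 0.22, 0.064, -0.031, -0.113] rows>= 3
2 [0.069, 0.875, 0.174, 0.063, -0.03, -0.113] rows>= 3
3 [-0.007, 0.885, 0.129, 0.064, -0.031, -0.113] rows>= 3
4 [-0.082, 0.886, 0.086, 0.064, -0.03, -0.113] rows>= 3
5 [-0.159, 0.879, 0.044, 0.063, -0.031, -0.113] rows>= 3
6 [-0.236, 0.862, 0.006, 0.064, -0.031, -0.113] rows>= 3
```

```bash
python3 -m handwheel '[0.14,0.855,0.22,0.064,-0.031,-0.113,-1,0.14,0.855,0.22,0.064,-0.031,-0.113,-1,0.14,0.855,0.22,0.064,-0.031,-0.113,-1]' | grep -E "clock|pos"
python3 -m handwheel '[0.07,0.875,0.174,0.063,-0.03,-0.113,-1,0.07,0.875,0.174,0.063,-0.03,-0.113,-1,0.07,0.875,0.174,0.063,-0.03,-0.113,-1]' | grep -E "clock|pos"
python3 -m handwheel '[-0.007,0.885,0.13,0.064,-0.031,-0.113,-1,-0.007,0.885,0.13,0.064,-0.031,-0.113,-1,-0.007,0.885,0.13,0.064,-0.031,-0.113,-1]' | grep -E "clock|pos"
python3 -m handwheel '[-0.08,0.886,0.086,0.064,-0.03,-0.113,-1,-0.08,0.886,0.086,0.064,-0.03,-0.113,-1,-0.08,0.886,0.086,0.064,-0.03,-0.113,-1]' | grep -E "clock|pos"
python3 -m handwheel '[-0.16,0.88,0.044,0.063,-0.031,-0.113,-1,-0.16,0.88,0.044,0.063,-0.031,-0.113,-1,-0.16,0.88,0.044,0.063,-0.031,-0.113,-1]' | grep -E "clock|pos"
python3 -m handwheel '[-0.236,0.862,0.006,0.064,-0.031,-0.113,-1,-0.236,0.862,0.006,0.064,-0.031,-0.113,-1,-0.236,0.862,0.006,0.064,-0.031,-0.113,-1,-0.236,0.862,0.006,0.064,-0.031,-0.113,-1,-0.236,0.862,0.006,0.064,-0.031,-0.113,-1]'
python3 - <<'E'
from hole import *
from plate import save
import cv2
i=save("w8");c=imaging.get_calibration("wrist")
print("hole pred",proj("",[M,M-.04*yb],c));plan(tcpb(.06),RB,1)
for u,v in proj("",[M,M-.04*yb],c).round().astype(int):
    roi=i[v-14:v+15,u-14:u+15].astype(int).sum(2);m=(roi<np.median(roi)*.72).astype(np.uint8);k,l,st,ce=cv2.connectedComponentsWithStats(m)
    j=1+st[1:,4].argmax();print("hole",ce[j]+[u-14,v-14],st[j])
cv2.imwrite("pics/w8c.png",cv2.resize(i[180:300,250:410],(800,600),interpolation=cv2.INTER_CUBIC))
E
```

```text
clock: 10.0
position: [0.3912, 0.2105, 0.4309]
clock: 10.25
position: [0.3915, 0.1217, 0.4211]
clock: 10.5
position: [0.3916, 0.0332, 0.4111]
clock: 10.75
position: [0.3918, -0.0566, 0.4009]
clock: 11.0
position: [0.3917, -0.1463, 0.3905]
clock: 11.42
position: [0.3924, -0.2309, 0.3811]
eef_rot: [0.963, 0.165, 0.211, -0.038]
force: [0.2, -0.2, -1.5]
gripper_width: 0.0147
grip_force: 60.0
hole pred [[323.1068641  225.79932768]
 [369.27908275 225.69118479]]
1 [0.01, 0.004, -0.017, -0.002, 0.006, -0.003] rows>= 1
hole [321.89839572 225.02673797] [  4   6  18  15 187]
hole [368.02826855 223.97526502] [  3   2  21  20 283]
```

View pics/w8c.png

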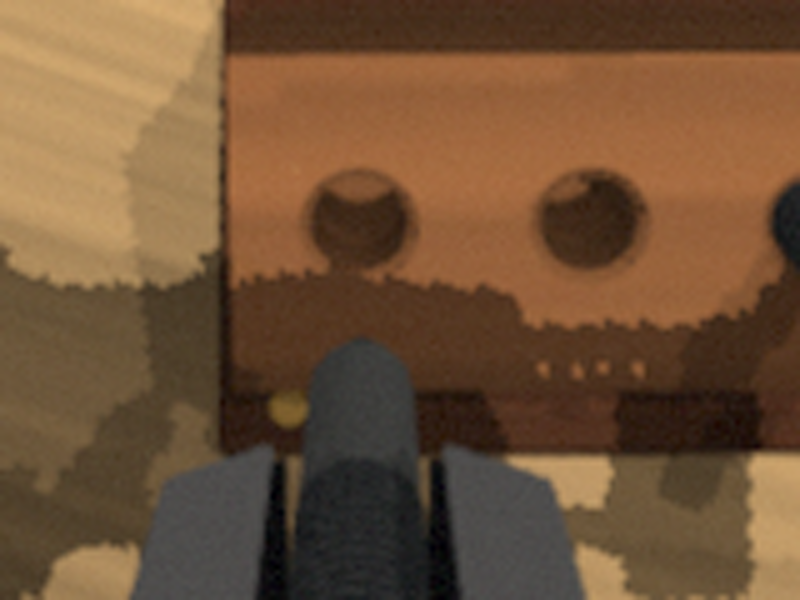

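The view shows the target hole at (359,218) in the crop, full-picture (321.4,223.2), and the second empty hole at (590,218). The row is level, so the yaw is right. The punch nose is at u≈321.9, and its top edge at v≈247.2 is unchanged, so it has not slipped in the grip. I refine the hole from this view.

```bash
python3 - <<'E'
from hole import *
import json
c=json.load(open("w8.json"))["c"];p,d=ray("",321.4,223.2,c);M2=p+d*((M-p)@zb)/(d@zb);print("M2",M2)
s=open("hole.py").read().replace("M=np.array([.5222,-.1848,.0844])","M=np.array(%s)"%np.round(M2,4).tolist());open("hole.py","w").write(s)
E
python3 -c "
from hole import *
q,Q=plan(tcpb(.012),RB,1); plan(tcpb(-.04),RB,1,q,Q)"
```

```text
M2 [ 0.52325625 -0.1833699   0.08508795]
1 [0.029, -0.004, 0.463, -0.002, 0.006, -0.003] rows>= 2
1 [-0.0, 0.0, 0.52, -0.0, -0.0, 0.0] rows>= 2
```

```bash
python3 -m handwheel '[0.029,-0.004,0.1,-0.002,0.006,-0.003,-1,0.029,-0.004,0.3,-0.002,0.006,-0.003,-1,0.029,-0.004,0.46,-0.002,0.006,-0.003,-1,0.029,-0.004,0.46,-0.002,0.006,-0.003,-1,0.029,-0.004,0.46,-0.002,0.006,-0.003,-1]' | grep -E "clock|pos|^force"
python3 -m handwheel '[0,0,0.08,0,0,0,-1,0,0,0.16,0,0,0,-1,0,0,0.22,0,0,0,-1,0,0,0.22,0,0,0,-1]' | grep -E "clock|pos|^force"
python3 -c "
from hole import *
plan(tcpb(-.01),RB,1);print(RB.inv().apply(status.observe()['force']))"
```

```text
clock: 11.88
position: [0.4133, -0.2216, 0.3418]
force: [-0.5, -0.4, -1.8]
clock: 12.22
position: [0.4221, -0.2196, 0.3213]
force: [0.2, 0.2, -2.1]
1 [-0.003, -0.005, 0.005, 0.0, -0.001, 0.001] rows>= 1
[-0.64982627 -0.13669886  2.04361368]
```

```bash
python3 -m handwheel '[-0.003,-0.005,0.08,0,0,0,-1,-0.003,-0.005,0.15,0,0,0,-1,-0.003,-0.005,0.15,0,0,0,-1]' | grep -E "clock|pos|^force"
python3 -m handwheel '[0,0,0.08,0,0,0,-1,0,0,0.15,0,0,0,-1,0,0,0.15,0,0,0,-1]' | grep -E "clock|pos|^force"
python3 -c "
from hole import *
s=status.observe();plan(tcpb(-.055),RB,1);print(RB.inv().apply(s['force']),s['moment'])"
```

```text
clock: 12.47
position: [0.4278, -0.2173, 0.3075]
force: [1.1, -0.4, -2.5]
clock: 12.72
position: [0.4337, -0.215, 0.2935]
force: [-0.4, -0.3, -2.0]
1 [0.001, -0.0, 0.15, 0.0, -0.001, 0.001] rows>= 1
[-1.28816025  0.14627667  1.56365565] [-0.06672475  0.23248386  0.00269432]
```

```bash
python3 -m handwheel '[0,0,0.06,0,0,0,-1,0,0,0.11,0,0,0,-1,0,0,0.11,0,0,0,-1,0,0,0.11,0,0,0,-1]' | grep -E "clock|pos|^force"
for i in 1 2 3; do python3 -m handwheel '[0,0,0.015,0,0,0,-1,0,0,0.015,0,0,0,-1,0,0,0.015,0,0,0,-1]' | grep -E "pos|^force"; done
python3 -c "
from hole import *
s=status.observe();plan(tcpb(-.055),RB,1);print(RB.inv().apply(s['force']),s['moment'])"
```

```text
clock: 13.05
position: [0.4382, -0.2138, 0.2848]
force: [-1.3, 0.5, -2.0]
position: [0.4387, -0.2137, 0.2839]
force: [-0.6, 0.1, -2.8]
position: [0.4393, -0.2135, 0.2825]
force: [-1.3, 0.6, -2.5]
position: [0.44, -0.2133, 0.281]
force: [-0.9, -0.2, -2.5]
1 [-0.005, -0.005, 0.01, 0.003, -0.002, 0.002] rows>= 1
[-1.89380512 -0.14615165  1.83575368] [-0.16049808  0.5756404   0.06597673]
```

```bash
for i in 1 2 3; do python3 -m handwheel '[0,0,0.01,0,0,0,-1,0,0,0.01,0,0,0,-1,0,0,0.01,0,0,0,-1]' >/dev/null; python3 -c "
from hole import *
s=status.observe();print(RB.inv().apply(s['force']).round(2),((np.array(s['position'])-M)@zb).round(4))"; done
```

```text
[-0.6  -0.09  1.02] 0.2141
[-1.07 -0.64 -3.34] 0.2133
[-2.19 -1.56 -3.26] 0.2123
```

```bash
python3 -m handwheel '[0,0,-0.008,0,0,0,-1,0,0,-0.008,0,0,0,-1,0,0,-0.008,0,0,0,-0.6,0,0,-0.008,0,0,0,-0.3,0,0,-0.008,0,0,0,0,0,0,-0.008,0,0,0,0,0,0,-0.008,0,0,0,0]' 10
python3 -m handwheel '[0,0,-0.15,0,0,0,0,0,0,-0.4,0,0,0,0,0,0,-0.8,0,0,0,0,0,0,-1,0,0,0,0,0,0,-1,0,0,0,0,0,0,-1,0,0,0,0]'
python3 -m handwheel '[-0.2,0.3,-0.3,0,0,0,0,-0.2,0.6,-0.3,0,0,0,0,-0.2,0.9,-0.3,0,0,0,0,-0.2,0.9,-0.3,0,0,0,0,-0.2,0.9,-0.3,0,0,0,0]'
python3 - <<'E'
from h import *
import cv2
for n in ["scene","top","wrist"]:
    i=imaging.capture(n)[:,:,::-1];cv2.imwrite(f"pics/{n}9.png",i)
    if n!="wrist":
        d=np.abs(i.astype(int)-cv2.imread(f"pics/{n}0.png")).max(2)
        for l,(u,v,w,h) in {"scene":{"punch":(236,133,30,45),"drift":(202,148,20,28),"chisel":(183,130,16,45),"bottle":(333,210,36,64),"lampfoot":(445,325,58,50),"square":(330,175,55,38)},"top":{"punch":(415,290,40,35),"drift":(455,270,32,25),"chisel":(480,260,42,32),"bottle":(268,258,34,34),"square":(298,345,45,70),"lamp":(70,180,110,75)}}[n].items():
            print(n,l,"changed",round((d[v:v+h,u:u+w]>45).mean(),3),"mean",d[v:v+h,u:u+w].mean().round(1))
E
```

```text
clock: 15.13
position: [0.4408, -0.213, 0.2791]
eef_rot: [0.962, 0.167, 0.214, -0.036]
force: [-0.2, 0.0, -0.2]
gripper_width: 0.0422
grip_force: 0.0
clock: 15.63
position: [0.4008, -0.2273, 0.3707]
eef_rot: [0.962, 0.167, 0.215, -0.035]
force: [-0.4, -0.6, -0.4]
gripper_width: 0.047
grip_force: 0.0
clock: 16.05
position: [0.4022, -0.3226, 0.3862]
eef_rot: [0.962, 0.166, 0.213, -0.038]
force: [0.3, 0.5, 0.5]
gripper_width: 0.0471
grip_force: 0.0
scene punch changed 0.607 mean 65.9
scene drift changed 0.529 mean 53.4
scene chisel changed 0.462 mean 48.3
scene bottle changed 0.021 mean 4.3
scene lampfoot changed 0.0 mean 2.5
scene square changed 0.614 mean 62.0
top punch changed 0.239 mean 18.6
top drift changed 0.045 mean 6.2
top chisel changed 0.114 mean 9.9
top bottle changed 0.0 mean 2.3
top square changed 0.666 mean 47.9
top lamp changed 0.0 mean 2.4
```

Released at 15 s and retreating. The arm's shadow changed the pictures, so I return near the start pose and compare like with like.

```bash
python3 -c "
from h import *
plan(np.array([.2866,-.5831,.4036]),R.from_quat([.974,.2264,-.0001,-.001]),3)"
```

```text
1 [-0.572, 0.693, -0.328, 0.011, -0.185, -0.047] rows>= 3
2 [-0.639, 0.668, -0.245, 0.011, -0.186, -0.047] rows>= 3
3 [-0.692, 0.641, -0.154, 0.012, -0.185, -0.047] rows>= 3
```

```bash
python3 -m handwheel '[-0.57,0.69,-0.33,0.011,-0.185,-0.047,0,-0.57,0.69,-0.33,0.011,-0.185,-0.047,0,-0.57,0.69,-0.33,0.011,-0.185,-0.047,0]' | grep pos
python3 -m handwheel '[-0.64,0.67,-0.245,0.011,-0.186,-0.047,0,-0.64,0.67,-0.245,0.011,-0.186,-0.047,0,-0.64,0.67,-0.245,0.011,-0.186,-0.047,0]' | grep pos
python3 -m handwheel '[-0.69,0.64,-0.154,0.012,-0.185,-0.047,1,-0.69,0.64,-0.154,0.012,-0.185,-0.047,1,-0.69,0.64,-0.154,0.012,-0.185,-0.047,1,-0.69,0.64,-0.154,0.012,-0.185,-0.047,1,-0.69,0.64,-0.154,0.012,-0.185,-0.047,1,-0.69,0.64,-0.154,0.012,-0.185,-0.047,1]' | grep -E "clock|pos"
python3 - <<'E'
from h import *
import cv2
for n in ["scene","top"]:
    i=imaging.capture(n)[:,:,::-1];cv2.imwrite(f"pics/{n}10.png",i);o=cv2.imread(f"pics/{n}0.png")
    d=np.abs(i.astype(int)-o).max(2)
    for l,(u,v,w,h) in {"scene":{"punch":(236,133,30,45),"drift":(202,148,20,28),"chisel":(183,130,16,45),"bottle":(333,210,36,64),"lampfoot":(445,325,58,50),"square":(330,175,55,38)},"top":{"punch":(415,290,40,35),"drift":(455,270,32,25),"chisel":(480,260,42,32),"bottle":(268,258,34,34),"square":(298,345,45,70),"lamp":(70,180,110,75)}}[n].items():
        print(n,l,"changed",round((d[v:v+h,u:u+w]>45).mean(),3),"mean",d[v:v+h,u:u+w].mean().round(1))
    u,v,w,h=(236,133,30,45) if n=="scene" else (418,290,40,32)
    for a,l in((o,"before"),(i,"after")):
        b=a[v:v+h,u:u+w].astype(int);m=((b[...,2]-b[...,0]<18)).astype(np.uint8);k,L,st,ce=cv2.connectedComponentsWithStats(m);j=1+st[1:,4].argmax();yy,xx=np.nonzero(L==j)
        e=np.argmin(yy) if n=="scene" else np.argmax(yy);print(l,st[j]+[u,v,0,0,0],"end",xx[e]+u,yy[e]+v)
E
```

```text
position: [0.3624, -0.4111, 0.3951]
position: [0.3235, -0.499, 0.4004]
clock: 17.2
position: [0.2874, -0.5821, 0.4052]
scene punch changed 0.008 mean 4.7
scene drift changed 0.005 mean 2.6
scene chisel changed 0.006 mean 3.0
scene bottle changed 0.0 mean 2.2
scene lampfoot changed 0.0 mean 2.5
scene square changed 0.008 mean 3.0
before [245 143  10  35 217] end 246 143
after [246 143   9  35 222] end 246 143
top punch changed 0.001 mean 3.7
top drift changed 0.0 mean 1.8
top chisel changed 0.0 mean 1.5
top bottle changed 0.0 mean 1.5
top square changed 0.001 mean 1.9
top lamp changed 0.0 mean 1.5
before [422 296  28  24 255] end 444 319
after [422 295  28  26 256] end 444 320
```

```bash
python3 -c "
from rig import manip
print(manip.sign_off())"
```

```text
the job is handed in; nothing more can be done
None
```

The cross was centre-punched, and I handed the job in at about 17 s of the 64 s. The spring end was taken as fully in because axial force jumped from 13 to 21 N as it stopped moving; the click itself isn't something I could observe. The punch stands home in its original hole, and before/after pictures show the other tools, the oil bottle, the square and the lamp unmoved.

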